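# Set the hotplate's dial and start it

## Task

Preheat the portable hotplate: with a closed fingertip pressed lightly on the face of its big knurled dial, turn the dial clockwise by friction until it clicks into the setting with two dots and leave it there, then take the finger off the dial and press the start key beside it fully down. Nothing is to be pinched or lifted: do not disturb the loose lid, phone and burner cap round the hotplate, and do not press the start key before the dial is set.

Things in the scene. Friction and masses are not known exactly. Their poses are not given: they have to be found in the camera images.
- hotplate: Portable hotplate, fixed: steel box 300 x 300 mm, its black top panel 62 mm above the worktop. Origin under its centre at worktop height; x points to its back (away from the controls), y to its left, z up. A round cooking plate (148 mm across, 8 mm high) is at the back; at the front (-x) are the dial (left) and the start key (right).
- level_dial (a joint): Turn of the dial in rad, growing clockwise seen from above. Detents: 0 = off (bar mark), 0.785 = one dot, 1.571 = two dots (wanted), 2.356 = three dots; stops 0.1 beyond the first and last. Starts at off or one dot. Left alone it snaps to the nearest detent; turning on to the next takes at most about 0.05 N m.
- dial_face (a point): Centre of the dial's flat top face, on its vertical axis; x along the white pointer line on the face, z up. Grey disc, 98 mm across, 9 mm thick, knurled rim, too wide to pinch; face 16 mm above the panel. It floats on a spring: gives up to 6 mm, 2 N to begin, 7.5 N fully down; pressed 3 to 4 mm down, a fingertip 30 mm off the axis turns it by friction.
- start_key (a joint): Travel of the start key in m: 0 = up, 0.006 = fully down; it springs back. Fully down takes about 5 N.
- start_key_top (a point): Centre of the top of the round grey start key, 34 mm in diameter, 138 mm to the right of the dial's centre; it is pressed straight down.
- lid_loose: Loose porcelain canister lid, 160 mm across and 67 mm high with its knob, lying on the worktop to the left of the hotplate; origin at the centre of its underside. To be left alone.
- phone_loose: Loose black flip phone, 46 x 95 x 19 mm, lying on the worktop to the right of the hotplate; origin at the centre of its underside. To be left alone.
- cap_loose: Loose dark burner cap, a disc 87 mm across and 9 mm thick, on the worktop to the left of the hotplate, near its front; origin at the centre of its underside. To be left alone.
- two_dot_mark (a point): The two white dots on the black panel at the dial's far side, 69 mm from the dial's axis, 22 degrees to the right of the hotplate's x direction. All marks, clockwise from the left: a bar (67 degrees left), one dot (22 left), two dots (22 right), three dots (67 right). The dial is set when its pointer line points at these two dots.

How it is judged:
By the outcome, as a careful person would: the job done as asked, in the order asked, and still so for the second after the job is handed in, with the robot touching nothing.
It also fails if it takes over 51 s, if anything falls off the work surface, if the arm or the gripper's body presses on something with over 40 N, if the wrist force passes 120 N, or if a joint passes its speed limit or range.

## Robot

A 6-joint arm with a two-finger parallel gripper is mounted at the origin on a cart in front of the work surface, level with it; the furniture and walls round the work are solid. World frame = base frame: x ahead of the robot, y to its left, z up, the work surface at z = 0. Lengths are in m, angles in rad, forces in N, time in s.
With the tool pointing down it reaches from about 0.35 to 0.85 m from the base axis. Payload 8.1 kg.
Tool frame: the origin (TCP) lies on the front face of the gripper's body, between the roots of the fingers; the fingertips stand 73 mm ahead of it and the grasp point (between the pads) lies 54 mm ahead of it; z points along the fingers, x is the direction in which the jaws open and shut, and the axes are right-handed (so a half turn about z gives the same grasp; the last joint's range is limited). The gripper opens to 85 mm and grips with 20 to 120 N. Pads are 22 mm wide; open, the fingers measure 114 mm over their backs; the gripper's body (76 mm by 85 mm) begins 54 mm behind the grasp point. The pads swing forward as they close: fully open they stand 13 mm farther back than shut.
Start: joints at [1.097, 0.13, 1.488, -0, 1.523, -0.085], TCP at [0.227, 0.555, 0.304] pointing down, gripper open.
Joint ranges: [-2.96, 2.96], [-0.89, 2.26], [0.02, 2.5], [-1.34, 4.48], [0, 2.73], [-2.66, 2.66]. Speed limits (rad/s): [2.39, 2.39, 2.79, 3.14, 3.14, 3.14].

## Interface

Orientations are given as a unit quaternion [x, y, z, w].
In Python, from plant import env gives the robot as it stands.
- The arm moves only by the tool apply_moves, never from a script. Its argument "deltas" is a list that holds one entry, the list of rows, each a list of 5 numbers: the shift along the tool's x, y, z in mm, then the turn about the tool's z in rad, then the closure, from 0 (fully open) to 1 (shut). A call has 1 to 20 rows; each row shifts and turns the commanded pose from where the row before left it, along the tool's axes as they then stand; what a row does not reach is not made up. A row lasts 1/12 s, in which the tool goes at most 41.7 mm and 7.16 degrees, less where a joint would pass 70% of its speed; a pose out of reach is approached as far as the arm can. A call with a gripper value outside its range is refused whole. The fingers move at their own pace and stop on an object; "force" is the grip in N (left out, the last holds). Time passes only in rows, so rows that do not move let the fingers close. It gives the time, the measured TCP pose, the force and the opening at its end, in the units of the state.
- env.sense(): the state, without advancing time (a new reading comes with each control period).
- env.capture(name): name is "scene" or "top" or "wrist"; returns (picture, depth): 480x640x3 uint8, blue, green, red; 480x640 float32, m along the optical axis (not along the pixel's ray), 0 where there is no reading.
- env.camera_model(name): a dict with "vertical_fov" (degrees; the focal length in pixels is half the picture's height over the tangent of half this angle, whatever the lens; pixels are square), "cx", "cy" (the principal point, pixels), "eye" and "rotation" of the camera in the world. Camera axes: x right, y down, z forward; pixel columns grow to the right and rows downward; lengths in m; the calibration is good to about 2 mm. A picture is of the moment at which its call begins: read the wrist's pose just before it. camera_model takes no time and is no camera call; for the wrist camera it gives the pose at the moment of the call.
- env.close_job(): hands the job in, once; it reports no verdict.
The state is a dict: "time": time; "joints": joint angles; "dq": joint speeds; "joint_torque": joint torques, N m; "tcp_pos": TCP position; "ee_rot": TCP orientation; "contact_force": force on the tool from outside, world axes, zero at the start; "ft_torque": the same for the moment, N m; "finger_gap": opening from 0.0 (shut) to 1.0 (fully open).
Only numpy, scipy, OpenCV 4.12 (cv2) and the standard library are available. Lean on these libraries where they do the work, as an engineer would, in place of code of your own. Each camera call takes 0.05 s, during which the arm holds its last target. There are 200 camera calls.

## Working session

There is one attempt and no reset: what is moved stays moved. The work goes in short steps, Python scripts to look and compute and a tool call to move; the robot and the scene stay as the last step left them, time stands still between calls to the robot, and variables do not carry over. Pictures are saved under pics/ and viewed, about 8 in all and at most 12, crops included, and the job is handed in when it is done.

Besides the shell and the picture viewer there is one more tool, called after "Emit:" as a command line: name --argument value ..., lists and objects as JSON in quotes. apply_moves: Moves the arm, as the interface text tells. Its arguments: {"type":"object","properties":{"deltas":{"type":"array","items":{"type":"array","items":{"type":"array","items":{"type":"number"}}}},"force":{"type":"number"}},"required":["deltas"]}

```bash
mkdir -p pics; cat > h.py <<'E'
import numpy as np,cv2
from plant import env
def ray(c,u,v,z):
    f=240/np.tan(np.radians(c["vertical_fov"])/2)
    R=np.array(c["rotation"]).reshape(3,3);e=np.array(c["eye"])
    d=R@np.array([(u-c["cx"])/f,(v-c["cy"])/f,1.])
    return e+d*(z-e[2])/d[2]
E
python3 - <<'E'
from h import *
s=env.sense();print(s)
for n in("top","scene"):
    c=env.camera_model(n);print(n,c)
    p,d=env.capture(n);cv2.imwrite(f"pics/{n}0.png",p);np.save(f"pics/{n}0d.npy",d)
E
```

```text
{'time': 0.0, 'joints': array([ 1.09657939e+00,  1.31182868e-01,  1.48926023e+00, -1.09402050e-05,
        1.52299491e+00, -8.53782776e-02]), 'dq': array([ 0.00137998, -0.00030483,  0.00140557, -0.00138922, -0.00127462,
        0.00089043]), 'joint_torque': array([ 2.65337134e-03, -5.69370353e+01, -5.00577056e+01,  3.15279613e-05,
        1.43038880e-02, -2.56207284e-05]), 'tcp_pos': array([0.22725189, 0.55485833, 0.3028418 ]), 'ee_rot': array([ 8.30395194e-01,  5.57174094e-01, -8.04590295e-04,  4.51663655e-04]), 'contact_force': array([-0.22478689,  0.02459231, -0.20758362]), 'ft_torque': array([-0.02101585,  0.0337811 ,  0.0155587 ]), 'finger_gap': 1.0018303066580698}
top {'vertical_fov': 42.20176286337208, 'cx': 324.7476846910652, 'cy': 249.6122961419745, 'eye': array([ 0.40505767, -0.02683555,  1.39969845]), 'rotation': array([ 0.71342685, -0.69876803,  0.03558115, -0.03846241])}
scene {'vertical_fov': 51.334881613480185, 'cx': 319.57484974548896, 'cy': 233.80445227712417, 'eye': array([ 0.18621374, -0.72655104,  0.8107789 ]), 'rotation': array([ 0.895783  , -0.21249377,  0.08045385, -0.38202931])}
```

View pics/top0.png

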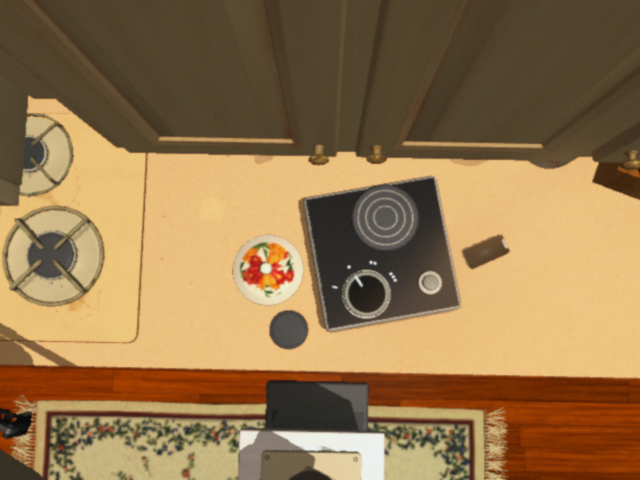

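The top view shows the dial near (366,294) with its pointer towards (358,278), which looks like one dot. The key is near (430,282), the lid at (267,270), the cap at (289,329) and the phone at (486,251). Next is a closer crop and measurement.

```bash
cat > h.py <<'E'
import numpy as np,cv2
from scipy.spatial.transform import Rotation as Ro
from plant import env
def ray(c,u,v,z):
    f=240/np.tan(np.radians(c["vertical_fov"])/2)
    R=Ro.from_quat(c["rotation"]).as_matrix();e=np.array(c["eye"])
    d=R@np.array([(u-c["cx"])/f,(v-c["cy"])/f,1.])
    return e+d*(z-e[2])/d[2]
E
python3 - <<'E'
from h import *
c=env.camera_model("top");p=cv2.imread("pics/top0.png")
d=np.load("pics/top0d.npy")
for n,u,v,z in[("dial",366,294,.078),("key",430,282,.07),("two",373,263,.062),("one",349,267,.062),("bar",335,288,.062),("three",392,277,.062),("plate",386,218,.07),("c1",304,199,.062),("c2",435,178,.062),("c3",459,306,.062),("c4",327,329,.062),("lid",267,270,.05),("cap",289,329,.009),("phone",486,251,.019),("frontedge",330,365,0)]:
    print(n,ray(c,u,v,z).round(4), d[v,u])
cv2.imwrite("pics/crop1.png",cv2.resize(p[240:335,310:470],None,fx=5,fy=5,interpolation=cv2.INTER_CUBIC))
E
```

```text
dial [ 0.4511 -0.1094  0.078 ] 1.3212475
key [ 0.4799 -0.2463  0.07  ] 1.319587
two [ 0.5188 -0.1246  0.062 ] 1.337987
one [ 0.509 -0.073  0.062] 1.3388649
bar [ 0.4632 -0.0437  0.062 ] 1.3371999
three [ 0.4894 -0.1658  0.062 ] 1.3394821
plate [ 0.6162 -0.1508  0.07  ] 1.3422853
c1 [0.6557 0.0277 0.062 ] 1.3682771
c2 [ 0.7081 -0.2578  0.062 ] 1.3709531
c3 [ 0.4302 -0.3098  0.062 ] 1.340866
c4 [ 0.3754 -0.0283  0.062 ] 1.3345113
lid [0.4997 0.1048 0.05  ] 1.3485848
cap [0.3725 0.056  0.009 ] 1.3814663
phone [ 0.5545 -0.3793  0.019 ] 1.3855977
frontedge [ 0.2949 -0.0366  0.    ] 1.3842182
```

View pics/crop1.png

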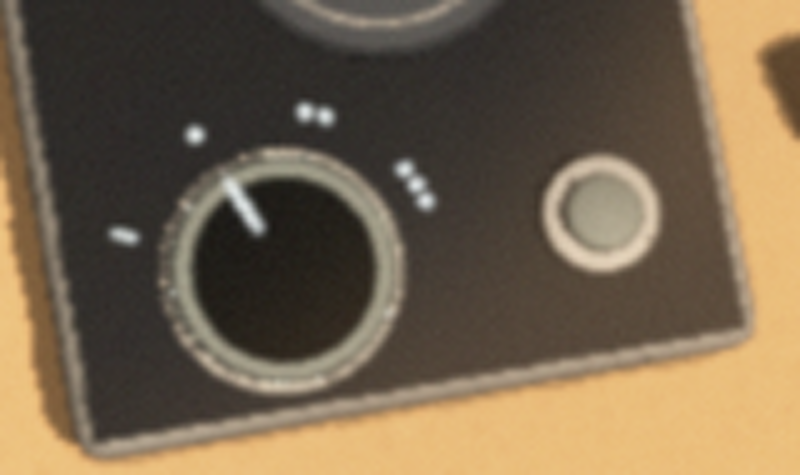

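View pics/scene0.png

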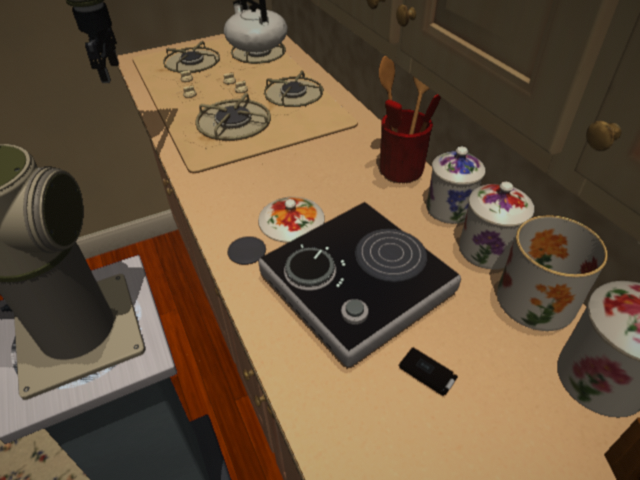

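The top view and the calibrated points agree with the given sizes: mark radii, the dial-to-key offset and 62 mm for the panel. The dial starts at one dot, so it needs +45° clockwise. I'll move above the dial's near side with the jaws shut.

Emit:
apply_moves --deltas '[[[-27.5,21.8,0,0,1],[-27.5,21.8,0,0,1],[-27.5,21.8,0,0,1],[-27.5,21.8,0,0,1],[-27.5,21.8,0,0,1],[-27.5,21.8,0,0,1],[-27.5,21.8,0,0,1],[-27.5,21.8,0,0,1],[-27.5,21.8,0,0,1],[-27.5,21.8,0,0,1],[-27.5,21.8,0,0,1],[-27.5,21.8,0,0,1],[-27.5,21.8,0,0,1],[-27.5,21.8,0,0,1],[-27.5,21.8,0,0,1],[-27.5,21.8,0,0,1],[-27.5,21.8,0,0,1],[-27.5,21.8,0,0,1],[-27.5,21.8,0,0,1],[-27.5,21.8,0,0,1]]]' --force 40

```text
time: 1.77
tcp_pos: [0.4223, -0.1209, 0.3036]
ee_rot: [0.83, 0.557, -0.0, -0.0]
contact_force: [0.4, 0.6, 0.3]
finger_gap: 0.001
```

Emit:
apply_moves --deltas '[[[0,0,0,0.0985,1],[0,0,0,0.0985,1],[0,0,0,0.0985,1],[0,0,0,0.0985,1],[0,0,0,0.0985,1],[0,0,0,0.0985,1],[0,0,0,0.0985,1],[0,0,0,0.0985,1],[0,0,0,0.0985,1],[0,0,0,0.0985,1],[0,0,0,0.0985,1],[0,0,0,0.0985,1],[0,0,0,0,1],[0,0,0,0,1]]]'

```text
time: 2.93
tcp_pos: [0.4223, -0.1189, 0.3036]
ee_rot: [1.0, 0.002, -0.0, -0.0]
contact_force: [-1.1, -1.4, -0.1]
finger_gap: 0.001
```

```bash
python3 - <<'E'
from h import *
s=env.sense();print(s["time"],s["tcp_pos"],s["ee_rot"],s["joints"],s["contact_force"],s["finger_gap"])
c=env.camera_model("wrist");print(c)
p,d=env.capture("wrist");cv2.imwrite("pics/w1.png",p);np.save("pics/w1d.npy",d)
E
```

```text
2.9333 [ 0.42225084 -0.11894217  0.30359584] [ 9.99998816e-01  1.51411194e-03 -2.52450947e-04 -1.06043592e-04] [-3.91552695e-01 -3.20310971e-01  1.91106369e+00  2.52451532e-06
  1.55138757e+00 -3.94580970e-01] [-1.10778795 -1.44263129 -0.0654046 ] 0.0012404596441254851
{'vertical_fov': 59.16496548265781, 'cx': 311.3012238358042, 'cy': 238.67425274621556, 'eye': array([ 0.42213644, -0.04553673,  0.37270796]), 'rotation': array([ 9.89726903e-01,  1.26908043e-03, -6.46857223e-04,  1.42963730e-01])}
```

View pics/w1.png

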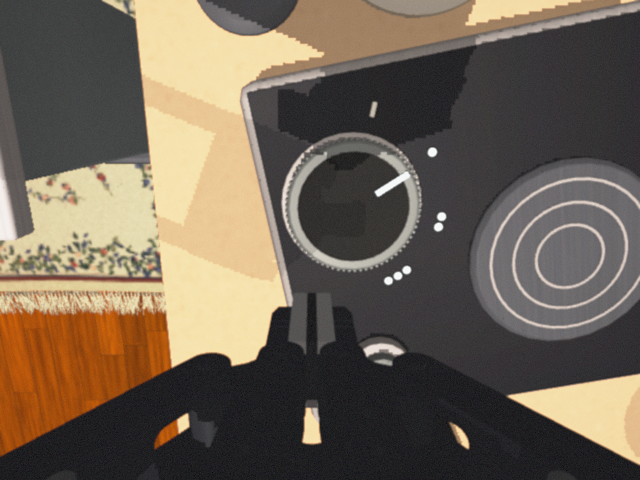

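The wrist view shows the dial's face centred near (353,203), its pointer from (377,193) to (409,174) towards one dot at (432,152), two dots at (440,222) and three dots near (398,275). The shut fingertips are at (312,295).

```bash
python3 - <<'E'
from h import *
c={'vertical_fov':59.16496548265781,'cx':311.3012,'cy':238.6743,'eye':[0.42213644,-0.04553673,0.37270796],'rotation':[.989726903,.00126908,-.000646857,.14296373]}
p=cv2.imread("pics/w1.png");d=np.load("pics/w1d.npy")
g=p.max(2)
# inner black face: dark region inside the bright ring
m=((g<85).astype(np.uint8)*255);m[:,:]=cv2.bitwise_and(m,cv2.circle(np.zeros_like(m),(353,203),62,255,-1))
m=cv2.morphologyEx(m,cv2.MORPH_CLOSE,np.ones((15,15)))
k=max(cv2.findContours(m,0,2)[0],key=cv2.contourArea);e=cv2.fitEllipse(k);print(e)
C=ray(c,*e[0],.078);print("dial",C)
for n,u,v,z in[("ptr in",377,193,.078),("ptr out",409,174,.078),("one",432,152,.062),("two",440,222,.062),("bar",374,110,.062),("three",398,275,.062),("rimL",284,203,.078),("rimR",421,200,.078)]:
    q=ray(c,u,v,z);w=q-C;print(n,q.round(4),np.hypot(*w[:2]).round(4),np.degrees(np.arctan2(w[1],w[0])).round(1))
print(d[201,345],C[2], d[203,353])
E
```

```text
((351.79718017578125, 203.3900909423828), (107.68090057373047, 115.43107604980469), 162.31271362304688)
dial [ 0.45051369 -0.10632025  0.078     ]
ptr in [ 0.468  -0.0988  0.078 ] 0.0191 23.1
ptr out [ 0.4897 -0.0854  0.078 ] 0.0444 28.1
one [ 0.5089 -0.0717  0.062 ] 0.0678 30.7
two [ 0.5192 -0.1238  0.062 ] 0.0709 -14.3
bar [ 0.4657 -0.0428  0.062 ] 0.0653 76.6
three [ 0.49   -0.1668  0.062 ] 0.0722 -56.8
rimL [ 0.4024 -0.1062  0.078 ] 0.0481 179.8
rimR [ 0.4994 -0.1037  0.078 ] 0.0489 3.0
0.29969025 0.07800000000000001 0.29943532
```

The centre is about (0.451, -0.1085), combining both views and the equal mark radii. The tip is already 30 mm off the axis on the near side, so I can descend.

Emit:
apply_moves --deltas '[[[0,0,35,0,1],[0,0,35,0,1],[0,0,35,0,1],[0,0,30,0,1],[0,0,10,0,1],[0,0,0,0,1],[0,0,0,0,1],[0,0,0,0,1]]]'

```text
time: 3.65
tcp_pos: [0.4238, -0.1196, 0.1612]
ee_rot: [1.0, 0.0, 0.002, 0.001]
contact_force: [0.2, 1.4, -0.1]
finger_gap: -0.004
```

Emit:
apply_moves --deltas '[[[0,0,2,0,1],[0,0,2,0,1],[0,0,2,0,1],[0,0,1,0,1],[0,0,0,0,1],[0,0,0,0,1]]]'

```text
time: 4.15
tcp_pos: [0.4223, -0.119, 0.1519]
ee_rot: [1.0, -0.0, -0.0, -0.0]
contact_force: [1.3, -0.7, 0.0]
finger_gap: -0.005
```

Emit:
apply_moves --deltas '[[[0,0,1,0,1],[0,0,1,0,1],[0,0,0,0,1],[0,0,0,0,1],[0,0,0,0,1]]]'

```text
time: 4.57
tcp_pos: [0.4225, -0.1191, 0.1501]
ee_rot: [1.0, 0.0, 0.0, 0.0]
contact_force: [-0.2, 0.1, 2.7]
finger_gap: -0.004
```

```bash
python3 -c "
from h import *
s=env.sense();print(s['tcp_pos'],s['contact_force'],s['ft_torque'])"
```

```text
[ 0.42252107 -0.11906802  0.15010761] [-0.17459756  0.12118976  2.65590766] [-0.06109934  0.08487973  0.00271078]
```

Contact was at z ≈ 0.151, matching the given face height. Now I'll press to about 3.5 mm and check.

Emit:
apply_moves --deltas '[[[0,0,1,0,1],[0,0,1,0,1],[0,0,0.7,0,1],[0,0,0,0,1],[0,0,0,0,1],[0,0,0,0,1]]]'

```text
time: 5.07
tcp_pos: [0.4225, -0.1191, 0.1473]
ee_rot: [1.0, -0.0, 0.0, 0.0]
contact_force: [-0.8, -0.5, 4.0]
finger_gap: 0.0
```

Emit:
apply_moves --deltas '[[[-0.58,-1.73,0,0.06,1],[-0.58,-1.73,0,0.06,1],[-0.58,-1.73,0,0.06,1],[-0.58,-1.73,0,0.06,1],[-0.58,-1.73,0,0.06,1]]]'

```text
time: 5.48
tcp_pos: [0.4212, -0.1103, 0.1477]
ee_rot: [0.989, -0.151, 0.001, 0.0]
contact_force: [0.7, -1.4, 4.6]
finger_gap: 0.001
```

```bash
python3 -c "
from h import *
s=env.sense();print(s['tcp_pos'],s['contact_force'],s['ft_torque'])
p,d=env.capture('top');cv2.imwrite('pics/t2.png',cv2.resize(p[240:335,310:470],None,fx=4,fy=4,interpolation=2))"
```

```text
[ 0.42122765 -0.11032023  0.14772837] [ 0.66576314 -1.38814523  4.60355939] [-0.19732192 -0.28276732  0.00871854]
```

View pics/t2.png

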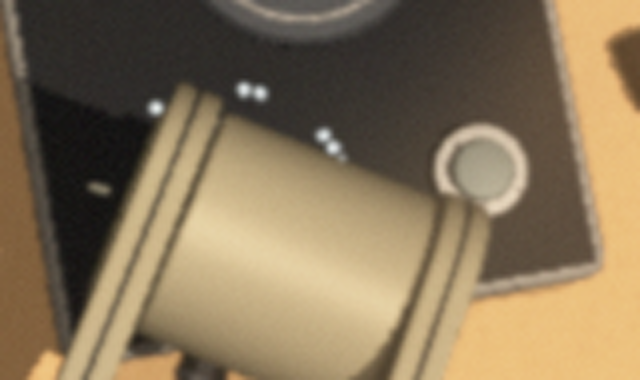

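The arm hides the dial from above, so I'll finish the arc and check with the wrist camera.

Emit:
apply_moves --deltas '[[[-0.58,-1.73,0,0.06,1],[-0.58,-1.73,0,0.06,1],[-0.58,-1.73,0,0.06,1],[-0.58,-1.73,0,0.06,1],[-0.58,-1.73,0,0.06,1],[-0.58,-1.73,0,0.06,1],[-0.58,-1.73,0,0.06,1],[-0.58,-1.73,0,0.06,1],[0,0,0,0,1],[0,0,0,0,1],[0,0,0,0,1]]]'

```text
time: 6.45
tcp_pos: [0.4238, -0.0961, 0.1476]
ee_rot: [0.925, -0.379, 0.001, -0.0]
contact_force: [2.9, -0.9, 5.2]
finger_gap: 0.003
```

```bash
python3 -c "
from h import *
s=env.sense();print(s['tcp_pos'],s['contact_force'],s['ft_torque'])
c=env.camera_model('wrist');print(c)
p,d=env.capture('wrist');cv2.imwrite('pics/w3.png',p)"
```

```text
[ 0.42375114 -0.09611986  0.14760414] [ 2.94804493 -0.88438362  5.18184832] [-0.21647905 -0.61317426 -0.00304067]
{'vertical_fov': 59.16496548265781, 'cx': 311.3012238358042, 'cy': 238.67425274621556, 'eye': array([ 0.47398251, -0.04326379,  0.21675398]), 'rotation': array([ 0.91572658, -0.37551735, -0.05351762,  0.13254209])}
```

View pics/w3.png

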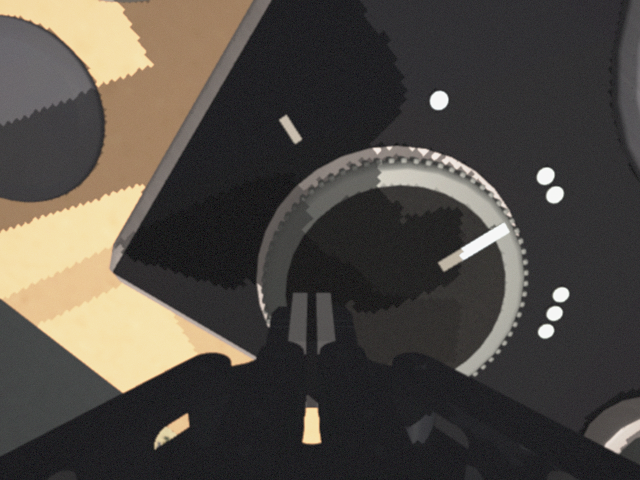

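The wrist view shows the pointer from (441,266) to (507,229) and the two dots centred at (550,185), so the dial has turned with the finger. I'll compute the angle.

```bash
python3 -c "
from h import *
c={'vertical_fov':59.16496548265781,'cx':311.3012,'cy':238.6743,'eye':[0.47398251,-0.04326379,0.21675398],'rotation':[ 0.91572658, -0.37551735, -0.05351762,  0.13254209]}
C=np.array([.451,-.1085])
for n,u,v,z in [('in',441,266,.0745),('out',507,229,.0745),('two',550,185,.062),('one',439,100,.062),('three',554,313,.062)]:
    w=ray(c,u,v,z)[:2]-C;print(n,w.round(4),np.hypot(*w).round(4),np.degrees(np.arctan2(w[1],w[0])).round(1))
a=ray(c,441,266,.0745)-ray(c,507,229,.0745);print(np.degrees(np.arctan2(-a[1],-a[0])))
"
```

```text
in [ 0.0196 -0.0047] 0.0201 -13.4
out [ 0.0447 -0.0102] 0.0459 -12.9
two [ 0.0681 -0.0145] 0.0697 -12.0
one [0.0581 0.0372] 0.069 32.6
three [ 0.0388 -0.0584] 0.0701 -56.4
-12.474862414724996
```

The pointer is at -13° and the two dots at -12°, so the dial is in the detent. I'll lift straight off and look again.

Emit:
apply_moves --deltas '[[[0,0,-2,0,1],[0,0,-4,0,1],[0,0,-20,0,1],[0,0,-30,0,1],[0,0,0,0,1],[0,0,0,0,1],[0,0,0,0,1]]]'

```text
time: 7.08
tcp_pos: [0.4225, -0.0956, 0.2024]
ee_rot: [0.925, -0.38, -0.001, 0.0]
contact_force: [-0.0, 0.2, -0.5]
finger_gap: -0.001
```

```bash
python3 -c "
from h import *
s=env.sense();print(s['tcp_pos'],s['ee_rot'],s['contact_force'],s['joints'])
c=env.camera_model('wrist');print(c)
p,d=env.capture('wrist');cv2.imwrite('pics/w4.png',p)
R=Ro.from_quat(s['ee_rot']).as_matrix()
print(R.T@(np.array([.4785,-.2445,s['tcp_pos'][2]])-s['tcp_pos'])*1000)"
```

```text
[ 0.42247332 -0.09561525  0.2023859 ] [ 9.24970786e-01 -3.80037021e-01 -9.52650781e-04  2.41217222e-05] [-0.00263828  0.17717126 -0.50857707] [-3.41081898e-01 -2.63966953e-01  2.05276327e+00  4.57329411e-05
  1.35470173e+00  4.38581267e-01]
{'vertical_fov': 59.16496548265781, 'cx': 311.3012238358042, 'cy': 238.67425274621556, 'eye': array([ 0.47303979, -0.04294685,  0.2714301 ]), 'rotation': array([ 0.91528577, -0.37632099, -0.05533312,  0.13256215])}
[144.51579386  66.48911102  -0.20092716]
```

View pics/w4.png

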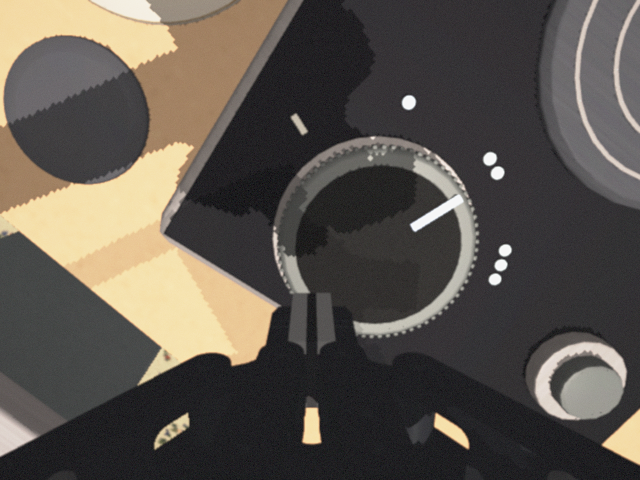

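The dial is still on two dots after release: pointer (413,228) to (461,199), dots at (493,166). The key top shows at (591,392), so I'll triangulate it with the top view.

```bash
python3 -c "
from h import *
c={'vertical_fov':59.16496548265781,'cx':311.3012,'cy':238.6743,'eye':[0.47303979,-0.04294685,0.2714301],'rotation':[ 0.91528577,-0.37632099,-0.05533312,0.13256215]}
t=env.camera_model('top')
for z in (.07,.075,.08,.085,.09,.095): print(z,ray(c,591,392,z)[:2].round(4),ray(t,430.6,282.6,z)[:2].round(4))
a=ray(c,413,228,.078)[:2];b=ray(c,461,199,.078)[:2];print(np.degrees(np.arctan2(*(b-a)[::-1])))
"
```

```text
0.07 [ 0.4788 -0.2578] [ 0.4786 -0.2476]
0.075 [ 0.4787 -0.2525] [ 0.4783 -0.2467]
0.08 [ 0.4785 -0.2471] [ 0.4781 -0.2459]
0.085 [ 0.4784 -0.2418] [ 0.4778 -0.2451]
0.09 [ 0.4782 -0.2365] [ 0.4775 -0.2442]
0.095 [ 0.4781 -0.2311] [ 0.4772 -0.2434]
-11.524190500800621
```

The rays meet at (0.478, -0.245, 0.081), which agrees with the stated 138 mm offset. Move over the key, then press.

Emit:
apply_moves --deltas '[[[28.9,13.4,0,0,1],[28.9,13.4,0,0,1],[28.9,13.4,0,0,1],[28.9,13.4,0,0,1],[28.9,13.4,0,0,1],[0,0,0,0,1],[0,0,0,0,1],[0,0,20,0,1],[0,0,15,0,1],[0,0,7,0,1],[0,0,0,0,1],[0,0,0,0,1],[0,0,0,0,1]]]'

```text
time: 8.22
tcp_pos: [0.4791, -0.2449, 0.162]
ee_rot: [0.925, -0.38, 0.0, 0.0]
contact_force: [0.1, -0.0, 0.1]
finger_gap: 0.001
```

Emit:
apply_moves --deltas '[[[0,0,2,0,1],[0,0,2,0,1],[0,0,2,0,1],[0,0,2,0,1],[0,0,0,0,1],[0,0,0,0,1],[0,0,0,0,1]]]'

```text
time: 8.8
tcp_pos: [0.4792, -0.2453, 0.1537]
ee_rot: [0.925, -0.38, 0.001, 0.0]
contact_force: [1.9, -0.1, 3.6]
finger_gap: 0.003
```

Emit:
apply_moves --deltas '[[[0,0,1.5,0,1],[0,0,1.5,0,1],[0,0,1,0,1],[0,0,0,0,1],[0,0,0,0,1],[0,0,0,0,1]]]'

```text
time: 9.3
tcp_pos: [0.4793, -0.2454, 0.1505]
ee_rot: [0.925, -0.38, 0.001, 0.0]
contact_force: [-2.1, 2.8, 13.2]
finger_gap: -0.006
```

Emit:
apply_moves --deltas '[[[0,0,0.7,0,1],[0,0,0.7,0,1],[0,0,0,0,1],[0,0,0,0,1],[0,0,0,0,1]]]'

```text
time: 9.72
tcp_pos: [0.4794, -0.2454, 0.1503]
ee_rot: [0.925, -0.38, 0.001, 0.0]
contact_force: [-6.2, 4.7, 23.3]
finger_gap: 0.0
```

Emit:
apply_moves --deltas '[[[0,0,-2,0,1],[0,0,-5,0,1],[0,0,-15,0,1],[0,0,-30,0,1],[0,0,-35,0,1],[0,0,-35,0,1],[0,0,0,0,1],[0,0,0,0,1],[-30,0,0,0,1],[-35,0,0,0,1],[-35,0,0,0,1],[-30,0,0,0,1],[0,0,0,0,1],[0,0,0,0,1],[0,0,0,0,1],[0,0,0,0,1]]]'

```text
time: 11.05
tcp_pos: [0.3866, -0.1541, 0.2691]
ee_rot: [0.925, -0.38, -0.001, 0.0]
contact_force: [-0.1, 0.2, 0.2]
finger_gap: -0.001
```

```bash
python3 -c "
from h import *
s=env.sense();print(s['tcp_pos'],s['contact_force'])
p,d=env.capture('wrist');q,d=env.capture('scene')
cv2.imwrite('pics/w5.png',np.hstack([cv2.resize(p,(400,300)),cv2.resize(q[150:420,200:500],(400,300))]))"
```

```text
[ 0.38659612 -0.15406566  0.26914052] [-0.06943125  0.19587595  0.19361703]
```

View pics/w5.png

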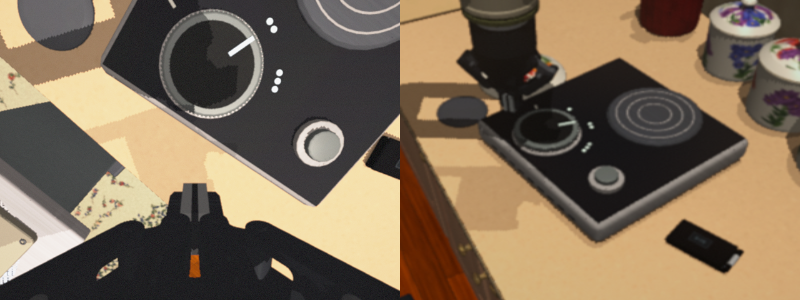

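The last picture shows the pointer still on the two dots, the key back up, the lid, cap and phone in place, and the gripper well clear. Handing in.

```bash
python3 -c "
from h import *
print(env.close_job())"
```

```text
the job is handed in; nothing more can be done
None
```

The hotplate dial is set to two dots, the start key was then pressed to its stop, and the job is handed in. It took about 11 s of the 51 s allowed.

- **Dial:** it started at one dot. I pressed the shut fingertip about 3.5 mm into the face, 30 mm off the axis, with about 5 N, and turned it 45° clockwise. After I lifted off, the pointer was at −11.5° and the two-dot mark at −12°. The final picture still shows it on two dots.
- **Start key:** I pressed it only after that check. The last 1.4 mm of commanded push moved the tool just 0.2 mm, while the force rose from 13 to 23 N. That is far above the 5 N needed, so I took it as fully down; the key's travel itself was not measured. It sprang back when released.
- **Surroundings:** the lid, phone and burner cap look in place by eye in the final pictures; I did not re-measure them. The gripper ended clear, with no contact force.

No check failed. The two camera views put the dial's centre about 3 mm apart, so I used a point between them, and the turn came out right.

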